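Clean the tamper's tip, then tamp the cap magazine down until it latches

TASK

Take the wooden tamper out of its stand and dip its thin end into the open cleaning cup, pressing lightly so that the sprung disc at the bottom gives by a few millimetres but is not driven down to its stop, then lift it out. Next, with the tamper's thin end, push the stack of caps down into the magazine until it latches and stays down by itself, and stand the tamper back in its stand, thin end down. Do not push the disc or the caps with the fingers, and leave the other things on the table where they are.

Things in the scene. Friction and masses are not known exactly. Their poses are not given: they have to be found in the camera images.
- tamper_mid (a point): centre of the loose wooden tamper, half-way along it: a tapered turned rod 142 mm long, 10 mm thick at the thin end (tip) and 22 to 26 mm at the thick end (handle); 20 to 23 mm thick 40 mm above this point, a good place to grip. z axis: along the tamper, from the tip to the handle. It starts standing tip down in the stand, the upper 78 mm out of the block, and may lean a few degrees there. 25 to 55 g.
- tamper_tip (a point): the end of the tamper's thin end, 71 mm from tamper_mid along its axis (minus z). z axis: as tamper_mid.
- stand_mouth (a point): centre of the mouth of the tool stand, a fixed grey plastic block 60 x 60 x 75 mm with one vertical hole from above; this point is on the block's top face, 75 mm above the table. The hole is 22 mm wide with a 5 mm chamfer for its upper 43 mm, then 17 mm wide with a 3 mm chamfer, with its floor 65 mm below this point. The stand may be turned about the vertical by any small angle.
- cup_mouth (a point): centre of the mouth of the cleaning cup, a fixed upright round metal cup 80 mm high, open at the top, 60 mm wide inside at the rim and 53 mm inside at the disc, on an 84 mm round foot; this point is at the rim's height, 80 mm above the table. Inside lies a black disc with short white studs, 51 mm across, its top 42 mm below this point when free.
- scrub_disc (a joint): how far the sprung disc in the cup is pressed down: 0 free, 0.016 m on its stop; it springs back by itself; about 0.7 N starts it and 2.6 N brings it to its stop.
- magazine_mouth (a point): centre of the mouth of the cap magazine, a fixed upright round steel column, 54 mm outside and 46 mm inside, on a square 84 mm foot plate, with a grey latch housing and a small black tab on one side (65 mm up, reaching 59 mm from the axis); this point is at the rim's height, 100 mm above the table. A stack of orange caps, 41 mm across, stands in it, its flat top 12 mm above the rim when free.
- cap_stack (a joint): how far the stack of caps is pushed down: 0 free, 0.032 m on its stop. A spring resists with about 2 N, rising to 8 to 9 N; the side latch snaps over at 0.026 m (0.028 to 0.031 m is a safe push); latched, the stack rests at about 0.0255 m after the push is taken away (its top then 13.5 mm below the rim). Short of that it springs back up.
- tube_0_mid (a point): bystander: centre of a loose tapered orange tube lying on the table, 98 mm long, 20 mm thick.
- lot_stamp_mid (a point): bystander: centre of a loose hand stamp with a wooden foot 27 x 52 mm and a black knob, 70 mm high, standing on the table.
- dose_scoop_mid (a point): bystander: a loose steel scoop lying on the table, 104 mm long over its handle, 22 mm high; this point is the middle of the whole, 11 mm up.

How it is judged:
By the outcome, as a careful person would: the job done as asked, in the order asked, and still so for the second after the job is handed in, with the robot touching nothing.
It also fails if it takes over 58 s, if anything falls off the work surface, if the arm or the gripper's body presses on something with over 40 N, if the wrist force passes 120 N, or if a joint passes its speed limit or range.

ROBOT

A 6-joint arm with a two-finger parallel gripper is mounted at the origin on a cart in front of the work surface, level with it; the furniture and walls round the work are solid. World frame = base frame: x ahead of the robot, y to its left, z up, the work surface at z = 0. Lengths are in m, angles in degrees, forces in N, time in s.
With the tool pointing down it reaches from about 0.4 to 0.825 m from the base axis. Payload 7 kg.
Tool frame: the origin (TCP) lies between the finger pads; the fingertips stand 19 mm ahead of it and the grasp point (between the pads) is the TCP; z points along the fingers, y is the line along which they close (so a half turn about z gives the same grasp; the last joint's range is limited). The gripper opens to 88 mm and grips with 3 to 60 N. Pads are 19 mm wide; open, the fingers measure 130 mm over their backs; the gripper's body (78 mm by 193 mm) begins 47 mm behind the grasp point.
Start: joints at [-59.295, 20.546, 0.682, 0, -70.136, -16.507], TCP at [0.166, -0.654, 0.246] pointing down, gripper open.
Joint ranges: [-176.03, 176.03], [-82.01, 121.73], [-58.28, 71.71], [-173.87, 95.51], [-174.79, -0.11], [-173.66, 173.66]. Speed limits (degrees/s): [136.94, 136.94, 172.46, 180, 180, 180].

INTERFACE

Orientations are given as [roll, pitch, yaw] about the fixed x, y, z axes, in that order (R = Rz(yaw) Ry(pitch) Rx(roll)).
In Python, from plant import get_obs, snapshot, close_job, spot_in, spot_point gives the robot as it stands.
- The arm moves only by the tool play_rows, never from a script. Its argument "plan" is a list of rows, each a list of 6 numbers: the shift along the tool's x, y, z in cm, then the turn, a rotation vector about the tool's x, y, z in degrees. A call has 1 to 20 rows; each row shifts and turns the commanded pose from where the row before left it, along the tool's axes as they then stand; what a row does not reach is not made up. A row lasts 1/12 s, in which the tool goes at most 41.7 mm and 7.16 degrees, less where a joint would pass 70% of its speed; a pose out of reach is approached as far as the arm can. A call is refused whole if a number of a shift passes 4.17 or a number of a turn 7.16, either way. A call with a gripper value outside its range is refused whole. "grip" is the finger opening in cm, from 0 to 8.76, set as the call begins (left out, the last holds). The fingers move at their own pace and stop on an object; the grip force is fixed at half the most. Time passes only in rows, so rows that do not move let the fingers close. It gives the time, the measured TCP pose, the force, the opening and the grip force at its end, in the units of the state.
- get_obs(): the state, without advancing time (a new reading comes with each control period).
- snapshot(name): name is "side" or "top" or "wrist"; returns a dict with "frame" (480x640x3 uint8, red, green, blue), "fx", "fy", "cx", "cy" (pixels), "position" and "attitude" of the camera in the world. Camera axes: x right, y down, z forward; pixel columns grow to the right and rows downward; lengths in m; the calibration is good to about 2 mm. The wrist camera is an equidistant fisheye: a pixel r from the principal point sees the ray r / f radians off the axis. A picture is of the moment at which its call begins. There is no depth.
- close_job(): hands the job in; it is judged then, once.
Trained networks look in the newest picture that a camera, given by its name, has taken for a name from the list of things; names that differ only in an ending like _2 or _b are one class to them, and where a whole thing is asked for, a point or a joint stands for the part that bears it (a point fixed in the world has none). Each returns a list of dicts, best first, with "score" (0 to 1); they miss things now and then, are a little off and sometimes report something else, mostly with a low value. They report only what shows in the picture. A call takes as long as a camera call.
- spot_in(camera, thing): "position" ([x, y, z] in m, in world coordinates, good to about 4 mm: the middle of the surface that is visible of it).
- spot_point(camera, thing): "position" ([x, y, z] in m, in world coordinates, good to about 4 mm: a listed point, or the origin of a listed thing).
The state is a dict: "clock": time; "joint_pos": joint angles; "qvel": joint speeds; "tau": joint torques, N m; "tool_pos": TCP position; "orientation": TCP orientation; "force": force on the tool from outside, world axes, zero at the start; "moment": the same for the moment, N m; "opening": finger opening in m; "gripper_force": force on a finger pad.
Only numpy, scipy, OpenCV 4.12 (cv2) and the standard library are available. Lean on these libraries where they do the work, as an engineer would, in place of code of your own. Each camera call takes 0.05 s, during which the arm holds its last target. There are 200 camera calls.

## Working session

There is one attempt and no reset: what is moved stays moved. The work goes in short steps, Python scripts to look and compute and a tool call to move; the robot and the scene stay as the last step left them, time stands still between calls to the robot, and variables do not carry over. Pictures are saved under pics/ and viewed, at most 13 in all, crops included, and the job is handed in when it is done.

Besides the shell and the picture viewer there is one more tool, called after "Emit:" by a JSON object that holds its "op" and its "data", one argument or row to a line. play_rows: Moves the arm, as the interface text tells. Its arguments: {"type":"object","properties":{"plan":{"type":"array","items":{"type":"array","items":{"type":"number"}}},"grip":{"type":"number"}},"required":["plan"]}

```bash
mkdir -p pics; ls; python3 - <<'E'
from plant import *
import cv2
o=get_obs(); print(o['clock'],o['tool_pos'],o['orientation'],o['opening'])
ims=[]
for c in ['side','top']:
    s=snapshot(c); ims.append(s['frame']); print(c,s['fx'],s['cx'],s['cy'],s['position'],s['attitude'])
    for t in ['tamper_mid','tamper_tip','stand_mouth','cup_mouth','magazine_mouth','tube_0_mid','lot_stamp_mid','dose_scoop_mid']:
        print(t,[( [round(v,3) for v in d['position']],round(d['score'],2)) for d in spot_point(c,t)[:2]])
    cv2.imwrite(f'pics/{c}0.png',s['frame'][:,:,::-1])
E
```

```text
pics
0.0 [ 0.1654103  -0.65394589  0.24461015] [ 1.79902714e+02 -9.09967986e-03 -1.65811417e+02] 0.08761004234369513
side 438.1908743663952 320.15595233648634 243.21156150351715 [ 0.4109864  -0.98335614  0.48852389] [-115.22301214   -0.39436612   -7.02176842]
tamper_mid [([0.521, -0.395, 0.081], 0.81)]
tamper_tip []
stand_mouth [([0.521, -0.389, 0.07], 0.65)]
cup_mouth [([0.451, -0.195, 0.076], 0.82)]
magazine_mouth [([0.627, -0.275, 0.101], 0.86)]
tube_0_mid [([0.408, -0.344, 0.011], 0.76), ([0.522, -0.39, 0.082], 0.66)]
lot_stamp_mid [([0.662, -0.421, 0.036], 0.91), ([0.63, -0.271, 0.098], 0.22)]
dose_scoop_mid [([0.437, 0.076, 0.011], 0.46)]
top 558.3037240157382 320.6060354698405 238.5857053402963 [ 0.42586258 -0.14387576  1.10503372] [-173.98272682    0.80669801  -90.63742251]
tamper_mid [([0.52, -0.393, 0.079], 0.62)]
tamper_tip [([0.524, -0.391, 0.009], 0.53)]
stand_mouth [([0.516, -0.384, 0.072], 0.85)]
cup_mouth [([0.452, -0.19, 0.08], 0.92)]
magazine_mouth [([0.628, -0.277, 0.1], 0.68)]
tube_0_mid [([0.406, -0.344, 0.012], 0.91)]
lot_stamp_mid [([0.661, -0.422, 0.041], 0.67)]
dose_scoop_mid [([0.44, 0.083, 0.013], 0.73)]
```

View pics/side0.png

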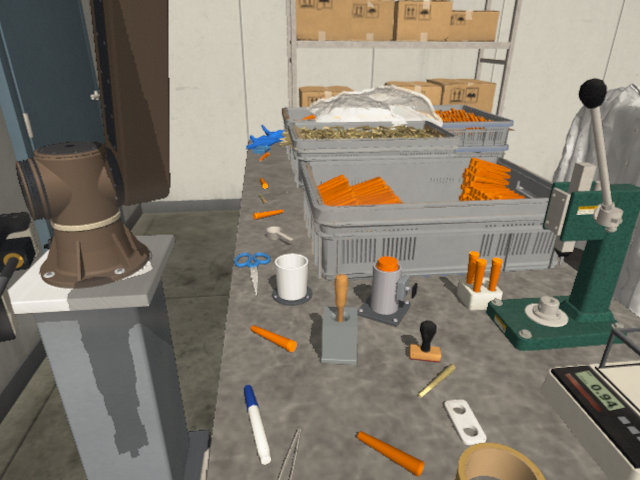

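View pics/top0.png

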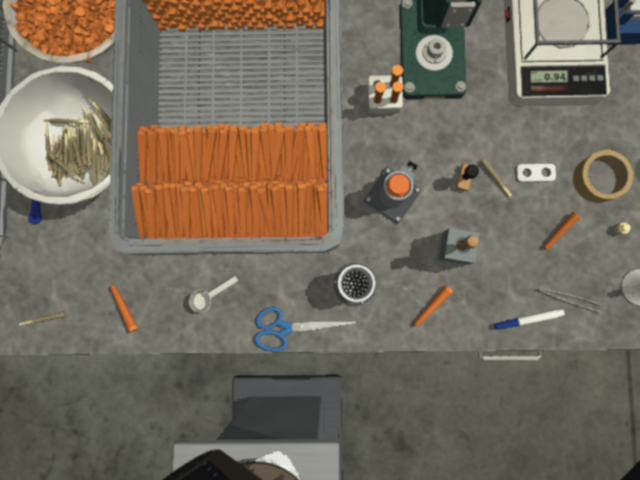

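Emit:
{"op": "play_rows", "data": {
  "plan": [
    [-2.92, 1.21, 0, 0, 0, 0],
    [-2.92, 1.21, 0, 0, 0, 0],
    [-2.92, 1.21, 0, 0, 0, 0],
    [-2.92, 1.21, 0, 0, 0, 0],
    [-2.92, 1.21, 0, 0, 0, 0],
    [-2.92, 1.21, 0, 0, 0, 0],
    [-2.92, 1.21, 0, 0, 0, 0],
    [-2.92, 1.21, 0, 0, 0, 0],
    [-2.92, 1.21, 0, 0, 0, 0],
    [-2.92, 1.21, 0, 0, 0, 0],
    [-2.92, 1.21, 0, 0, 0, 0],
    [-2.92, 1.21, 0, 0, 0, 0],
    [-2.92, 1.21, 0, 0, 0, 0],
    [-2.92, 1.21, 0, 0, 0, 0],
    [0, 0, 0, 0, 0, 0],
    [0, 0, 0, 0, 0, 0]
  ]
}}

```text
clock: 2.23
tool_pos: [0.5216, -0.3886, 0.2452]
orientation: [180.0, -0.0, -165.7]
force: [-0.3, 0.5, -0.2]
opening: 0.0875
gripper_force: 0.0
```

```bash
cat > h.py <<'E'
from plant import *
import numpy as np, cv2
from scipy.spatial.transform import Rotation as Ro
def R(): return Ro.from_euler('xyz',get_obs()['orientation'],degrees=True).as_matrix()
def ray(s,u,v):
    "camera ray in world; fisheye handled by flag"
    x,y=(u-s['cx'])/s['fx'],(v-s['cy'])/s['fy']
    if s['name']=='wrist':
        r=np.hypot(x,y); k=np.sin(r)/r if r>1e-9 else 1; d=np.array([x*k,y*k,np.cos(r)])
    else: d=np.array([x,y,1.]); d/=np.linalg.norm(d)
    return Ro.from_euler('xyz',s['attitude'],degrees=True).as_matrix()@d
def proj(s,p):
    d=Ro.from_euler('xyz',s['attitude'],degrees=True).as_matrix().T@(np.array(p)-s['position'])
    if s['name']=='wrist':
        h=np.hypot(d[0],d[1]); k=np.arctan2(h,d[2])/h
    else: k=1/d[2]
    return s['fx']*d[0]*k+s['cx'],s['fy']*d[1]*k+s['cy']
def atz(s,u,v,z):
    d=ray(s,u,v); p=np.array(s['position']); return p+d*(z-p[2])/d[2]
def snap(c,f=None):
    s=snapshot(c); s['name']=c
    if f: cv2.imwrite(f'pics/{f}.png',s['frame'][:,:,::-1])
    return s
def spots(c,ts):
    for t in ts: print(c,t,[(np.round(d['position'],4).tolist(),round(d['score'],2)) for d in spot_point(c,t)[:2]])
def st():
    o=get_obs(); print(round(o['clock'],2),np.round(o['tool_pos'],4),np.round(o['orientation'],2),'F',np.round(o['force'],2),o['opening'],o['gripper_force'])
E
python3 - <<'E'
from h import *
import pickle
st(); s=snap('wrist','w1'); pickle.dump(s,open('w1.pkl','wb')); print(s['fx'],s['cx'],s['cy'],s['position'],s['attitude'])
spots('wrist',['tamper_mid','stand_mouth','cup_mouth','magazine_mouth'])
E
```

```text
2.23 [ 0.5216 -0.3886  0.2452] [ 1.7998e+02 -2.0000e-02 -1.6565e+02] F [-0.3   0.46 -0.2 ] 0.08751085570773393 0.0
371.64829954431775 322.2813976949464 237.47419165452484 [ 0.44913603 -0.40806761  0.38360478] [ 1.63949237e+02 -4.25528918e-02  1.04272897e+02]
wrist tamper_mid [([0.517, -0.3906, 0.0805], 0.88)]
wrist stand_mouth [([0.5226, -0.3926, 0.0094], 0.59)]
wrist cup_mouth [([0.4527, -0.1922, 0.0814], 0.73)]
wrist magazine_mouth [([0.6302, -0.2738, 0.0976], 0.94), ([0.5163, -0.3917, 0.0824], 0.4)]
```

View pics/w1.png

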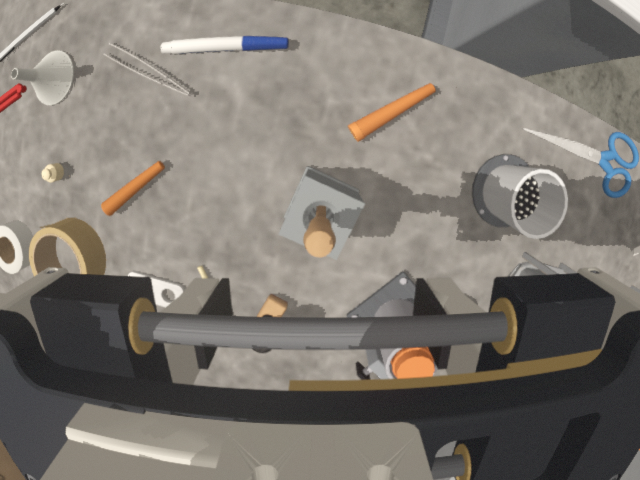

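```bash
python3 - <<'E'
from h import *
import pickle
s=pickle.load(open('w1.pkl','rb'))
print('handle',atz(s,320,244,.150),'mouth?',atz(s,319,214,.075))
f=s['frame'][155:275,260:380]; cv2.imwrite('pics/w1c.png',cv2.resize(f,None,fx=5,fy=5,interpolation=2)[:,:,::-1])
E
```

```text
handle [ 0.51892397 -0.39168271  0.15      ] mouth? [ 0.51569698 -0.39377567  0.075     ]
```

View pics/w1c.png

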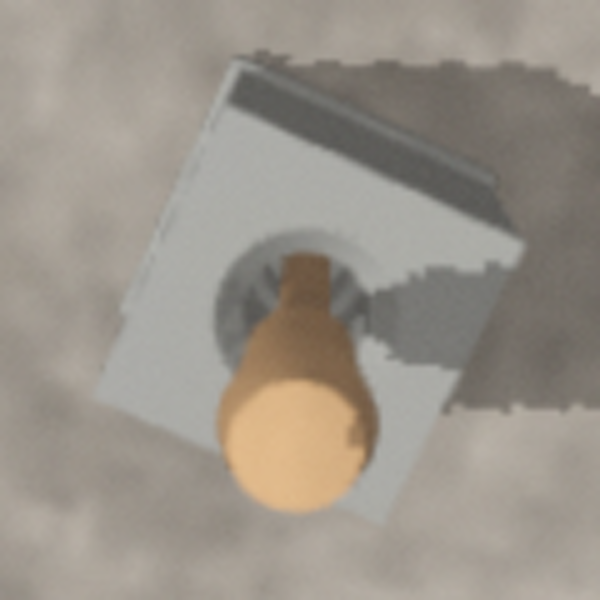

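Emit:
{"op": "play_rows", "data": {
  "plan": [
    [0.34, -0.27, 0, 0, 0, 0],
    [0, 0, 1.55, 0, 0, 0],
    [0, 0, 1.55, 0, 0, 0],
    [0, 0, 1.55, 0, 0, 0],
    [0, 0, 1.55, 0, 0, 0],
    [0, 0, 1.55, 0, 0, 0],
    [0, 0, 1.55, 0, 0, 0],
    [0, 0, 1.55, 0, 0, 0],
    [0, 0, 1.55, 0, 0, 0],
    [0, 0, 0, 0, 0, 0],
    [0, 0, 0, 0, 0, 0]
  ]
}}

```text
clock: 3.4
tool_pos: [0.5168, -0.3938, 0.1212]
orientation: [180.0, -0.1, -165.8]
force: [0.3, -0.6, 0.8]
opening: 0.0879
gripper_force: 0.0
```

Emit:
{"op": "play_rows", "data": {
  "plan": [
    [0, 0, 0, 0, 0, 0],
    [0, 0, 0, 0, 0, 0],
    [0, 0, 0, 0, 0, 0],
    [0, 0, 0, 0, 0, 0],
    [0, 0, 0, 0, 0, 0],
    [0, 0, 0, 0, 0, 0],
    [0, 0, 0, 0, 0, 0],
    [0, 0, 0, 0, 0, 0],
    [0, 0, 0, 0, 0, 0],
    [0, 0, 0, 0, 0, 0],
    [0, 0, 0, 0, 0, 0],
    [0, 0, 0, 0, 0, 0]
  ],
  "grip": 1.5
}}

```text
clock: 4.4
tool_pos: [0.5176, -0.3933, 0.1215]
orientation: [180.0, -0.0, -165.8]
force: [0.7, 0.5, 1.1]
opening: 0.0231
gripper_force: 30.0
```

Emit:
{"op": "play_rows", "data": {
  "plan": [
    [0, 0, -0.6, 0, 0, 0],
    [0, 0, -1, 0, 0, 0],
    [0, 0, -1.5, 0, 0, 0],
    [0, 0, -1.5, 0, 0, 0],
    [0, 0, -1.5, 0, 0, 0],
    [0, 0, -1.5, 0, 0, 0],
    [0, 0, -1.5, 0, 0, 0],
    [0, 0, -1.5, 0, 0, 0],
    [0, 0, -1.5, 0, 0, 0],
    [0, 0, -1, 0, 0, 0],
    [0, 0, 0, 0, 0, 0],
    [0, 0, 0, 0, 0, 0],
    [0, 0, 0, 0, 0, 0]
  ]
}}

```text
clock: 5.48
tool_pos: [0.5173, -0.393, 0.2518]
orientation: [179.9, -0.0, -165.8]
force: [-0.2, -0.3, -1.7]
opening: 0.0232
gripper_force: 30.0
```

```bash
python3 - <<'E'
from h import *
import pickle
st(); 
for c in ['wrist','side','top']:
    s=snap(c); pickle.dump(s,open(f'{c}2.pkl','wb'))
    spots(c,['tamper_mid','tamper_tip','stand_mouth','cup_mouth','magazine_mouth'])
    o=get_obs()['tool_pos']; r=R(); tip=np.array(o)+r@[0,0,.111]; print('pred tip',tip,proj(s,tip))
    u,v=map(int,proj(s,tip)); 
    if c!='top':
        cr=s['frame'][max(v-70,0):v+50,max(u-60,0):u+60]; cv2.imwrite(f'pics/{c}2c.png',cv2.resize(cr,(400,400),interpolation=2)[:,:,::-1]); print(u-60,v-70,cr.shape)
a=cv2.imread('pics/wrist2c.png');b=cv2.imread('pics/side2c.png');cv2.imwrite('pics/ab.png',np.hstack([a,b]))
E
```

```text
5.48 [ 0.5173 -0.393   0.2518] [ 1.7994e+02 -4.0000e-02 -1.6581e+02] F [-0.25 -0.33 -1.65] 0.023208798692474785 29.999931268393993
wrist tamper_mid [([0.5179, -0.3901, 0.215], 0.96)]
wrist tamper_tip [([0.5214, -0.3934, 0.1413], 0.93)]
wrist stand_mouth [([0.5236, -0.3922, 0.0746], 0.96), ([0.5136, -0.3886, 0.2108], 0.62)]
wrist cup_mouth [([0.5169, -0.3935, 0.2151], 0.67)]
wrist magazine_mouth []
pred tip [ 0.51742347 -0.3932068   0.14092931] (np.float64(323.0185001324886), np.float64(242.219666879125))
263 172 (120, 120, 3)
side tamper_mid [([0.5215, -0.3941, 0.2107], 0.92), ([0.6298, -0.2743, 0.0976], 0.48)]
side tamper_tip [([0.5185, -0.389, 0.1395], 0.58)]
side stand_mouth [([0.523, -0.3931, 0.0752], 0.83)]
side cup_mouth [([0.4495, -0.1923, 0.0813], 0.77)]
side magazine_mouth [([0.6298, -0.2725, 0.0968], 0.71)]
pred tip [ 0.51767923 -0.39332061  0.14149903] (np.float64(340.0929231292424), np.float64(280.72301068766296))
280 210 (120, 120, 3)
top tamper_mid []
top tamper_tip []
top stand_mouth [([0.5191, -0.3876, 0.0715], 0.67)]
top cup_mouth []
top magazine_mouth []
pred tip [ 0.51765842 -0.39334597  0.14161357] (np.float64(472.2574788553649), np.float64(242.39043323580643))
```

View pics/ab.png

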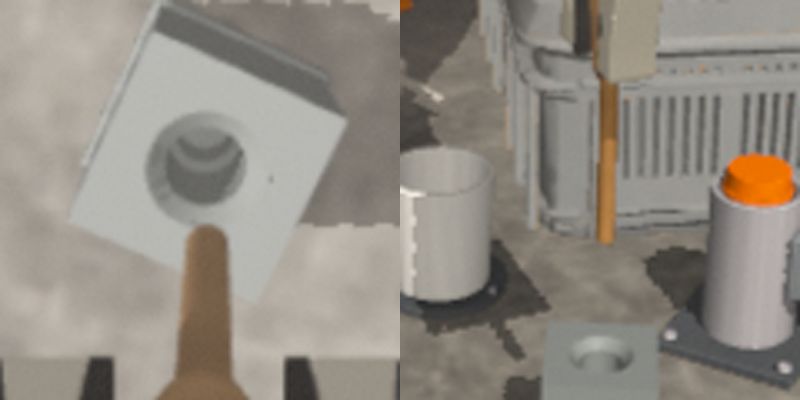

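Emit:
{"op": "play_rows", "data": {
  "plan": [
    [0.2, 2.63, 0, 0, 0, 0],
    [0.2, 2.63, 0, 0, 0, 0],
    [0.2, 2.63, 0, 0, 0, 0],
    [0.2, 2.63, 0, 0, 0, 0],
    [0.2, 2.63, 0, 0, 0, 0],
    [0.2, 2.63, 0, 0, 0, 0],
    [0.2, 2.63, 0, 0, 0, 0],
    [0.2, 2.63, 0, 0, 0, 0],
    [0, 0, 0, 0, 0, 0],
    [0, 0, 0, 0, 0, 0],
    [0, 0, 0, 0, 0, 0]
  ]
}}

```text
clock: 7.3
tool_pos: [0.4509, -0.1933, 0.253]
orientation: [-180.0, 0.0, -165.8]
force: [0.3, -0.1, 0.3]
opening: 0.0231
gripper_force: 30.0
```

```bash
python3 - <<'E'
from h import *
st(); s=snap('wrist')
spots('wrist',['tamper_tip','cup_mouth','magazine_mouth'])
cr=s['frame'][130:330,200:440]; cv2.imwrite('pics/w3c.png',cv2.resize(cr,None,fx=2.5,fy=2.5,interpolation=2)[:,:,::-1])
p=np.array(get_obs()['tool_pos'])+R()@[0,0,.113];print(p,proj(s,p))
E
```

```text
7.3 [ 0.4509 -0.1933  0.253 ] [-1.7997e+02  5.0000e-02 -1.6576e+02] F [ 0.31 -0.14  0.31] 0.02309958708797599 29.999828450381756
wrist tamper_tip [([0.4554, -0.1954, 0.1411], 0.89)]
wrist cup_mouth [([0.4526, -0.1952, 0.0844], 0.69)]
wrist magazine_mouth []
[ 0.4506249  -0.19392367  0.13929989] (np.float64(322.8105311212438), np.float64(240.14419519735802))
```

View pics/w3c.png

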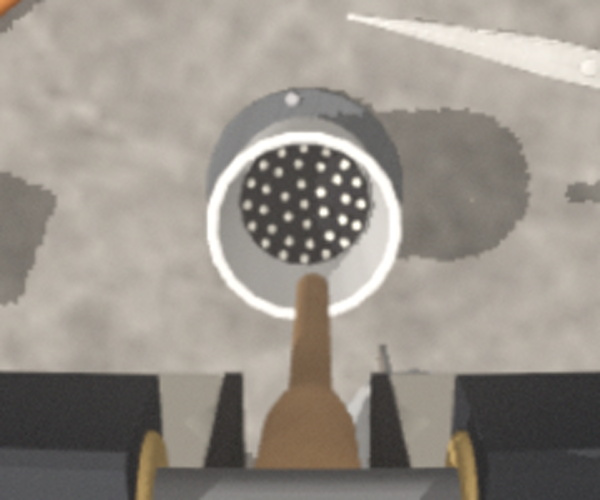

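Emit:
{"op": "play_rows", "data": {
  "plan": [
    [0, 0, 1.2, 0, 0, 0],
    [0, 0, 1.2, 0, 0, 0],
    [0, 0, 1.2, 0, 0, 0],
    [0, 0, 1.2, 0, 0, 0],
    [0, 0, 1.2, 0, 0, 0],
    [0, 0, 1.2, 0, 0, 0],
    [0, 0, 1.2, 0, 0, 0],
    [0, 0, 0.6, 0, 0, 0],
    [0, 0, 0.4, 0, 0, 0],
    [0, 0, 0, 0, 0, 0],
    [0, 0, 0, 0, 0, 0],
    [0, 0, 0, 0, 0, 0]
  ]
}}

```text
clock: 8.5
tool_pos: [0.451, -0.1935, 0.1592]
orientation: [-180.0, 0.1, -165.8]
force: [0.1, -0.0, 0.4]
opening: 0.0233
gripper_force: 30.0
```

```bash
cat >> h.py <<'E'
def favg(n=6):
    f=[]
    for _ in range(n): snapshot('wrist'); f.append(get_obs()['force'])
    print('Favg',np.mean(f,0).round(2),'sd',np.std(f,0).round(2))
E
python3 -c "
from h import *
st();favg()"
```

```text
8.5 [ 0.451  -0.1935  0.1592] [-1.7998e+02  5.0000e-02 -1.6580e+02] F [ 0.14 -0.02  0.38] 0.02325664930036273 29.99992341734469
Favg [ 0.27 -0.2  -0.78] sd [0.7  0.48 0.31]
```

Emit:
{"op": "play_rows", "data": {
  "plan": [
    [0, 0, 0.3, 0, 0, 0],
    [0, 0, 0.3, 0, 0, 0],
    [0, 0, 0.3, 0, 0, 0],
    [0, 0, 0.3, 0, 0, 0],
    [0, 0, 0, 0, 0, 0],
    [0, 0, 0, 0, 0, 0],
    [0, 0, 0, 0, 0, 0]
  ]
}}

```text
clock: 9.38
tool_pos: [0.4506, -0.1933, 0.1466]
orientation: [-180.0, -0.0, -165.8]
force: [-0.4, -1.0, 0.5]
opening: 0.0229
gripper_force: 30.0
```

```bash
python3 -c "
from h import *
st();favg()"
```

```text
9.38 [ 0.4506 -0.1933  0.1466] [-180.    -0.  -165.8] F [-0.43 -1.03  0.47] 0.022920359563524076 30.00000991858542
Favg [-0.24  0.09  0.26] sd [0.44 0.24 0.47]
```

Emit:
{"op": "play_rows", "data": {
  "plan": [
    [0, 0, 0.2, 0, 0, 0],
    [0, 0, 0.2, 0, 0, 0],
    [0, 0, 0, 0, 0, 0],
    [0, 0, 0, 0, 0, 0],
    [0, 0, 0, 0, 0, 0]
  ]
}}

```text
clock: 10.1
tool_pos: [0.4506, -0.1933, 0.1425]
orientation: [-180.0, -0.0, -165.8]
force: [-0.1, 0.6, 1.7]
opening: 0.0233
gripper_force: 30.0
```

```bash
python3 -c "
from h import *
st();favg(14);s=snap('wrist')
cr=s['frame'][130:330,200:440]; cv2.imwrite('pics/w4c.png',cv2.resize(cr,None,fx=2.5,fy=2.5,interpolation=2)[:,:,::-1])
"
```

```text
10.1 [ 0.4506 -0.1933  0.1425] [-1.800e+02 -1.000e-02 -1.658e+02] F [-0.1   0.59  1.69] 0.023342006412206687 30.000059148296714
Favg [0.07 0.06 0.7 ] sd [0.5  0.58 0.35]
```

View pics/w4c.png

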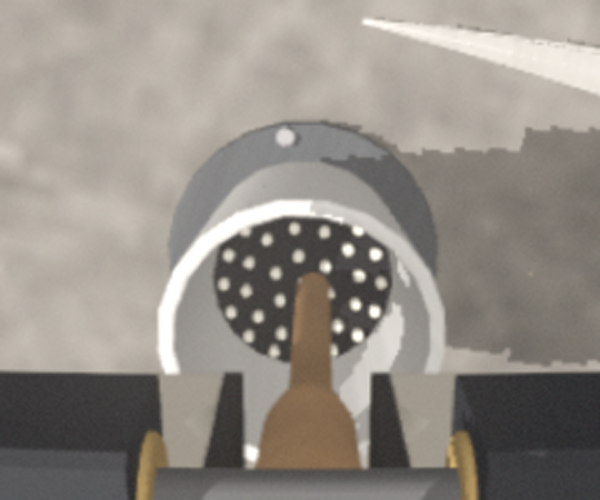

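Emit:
{"op": "play_rows", "data": {
  "plan": [
    [0, 0, -0.6, 0, 0, 0],
    [0, 0, -1.2, 0, 0, 0],
    [0, 0, -1.6, 0, 0, 0],
    [0, 0, -1.6, 0, 0, 0],
    [0, 0, -1.6, 0, 0, 0],
    [0, 0, -1.6, 0, 0, 0],
    [0, 0, -1.6, 0, 0, 0],
    [0, 0, -1.2, 0, 0, 0],
    [0, 0, 0, 0, 0, 0],
    [-2.16, -1.76, 0, 0, 0, 0],
    [-2.16, -1.76, 0, 0, 0, 0],
    [-2.16, -1.76, 0, 0, 0, 0],
    [-2.16, -1.76, 0, 0, 0, 0],
    [-2.16, -1.76, 0, 0, 0, 0],
    [-2.16, -1.76, 0, 0, 0, 0],
    [-2.16, -1.76, 0, 0, 0, 0],
    [0, 0, 0, 0, 0, 0],
    [0, 0, 0, 0, 0, 0],
    [0, 0, 0, 0, 0, 0]
  ]
}}

```text
clock: 12.43
tool_pos: [0.6268, -0.2755, 0.2514]
orientation: [179.9, -0.1, -165.8]
force: [-0.5, -0.7, -0.4]
opening: 0.0233
gripper_force: 30.0
```

```bash
python3 - <<'E'
from h import *
st();favg(); s=snap('wrist')
spots('wrist',['tamper_tip','magazine_mouth'])
cr=s['frame'][130:330,200:440]; a=cv2.resize(cr,None,fx=1.6,fy=1.6,interpolation=2)
s=snap('side');spots('side',['tamper_tip','magazine_mouth'])
u,v=map(int,proj(s,[.628,-.275,.12]));print(u,v)
b=cv2.resize(s['frame'][v-70:v+50,u-60:u+60],(320,320),interpolation=2)
cv2.imwrite('pics/m.png',np.hstack([a,b])[:,:,::-1])
E
```

```text
12.43 [ 0.6268 -0.2755  0.2514] [ 1.7994e+02 -1.0000e-01 -1.6582e+02] F [-0.55 -0.68 -0.44] 0.02329132080870479 29.999912716448307
Favg [-0.4  -0.07 -0.59] sd [0.44 0.53 0.59]
wrist tamper_tip [([0.6282, -0.2744, 0.1425], 0.75)]
wrist magazine_mouth [([0.6292, -0.2718, 0.0968], 0.77)]
side tamper_tip [([0.6255, -0.2759, 0.1413], 0.68)]
side magazine_mouth [([0.6289, -0.2758, 0.1012], 0.89)]
387 255
```

View pics/m.png

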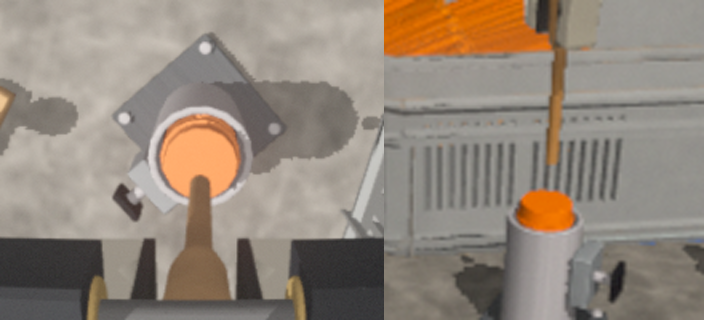

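Emit:
{"op": "play_rows", "data": {
  "plan": [
    [0.2, 0, 0.9, 0, 0, 0],
    [0, 0, 0.9, 0, 0, 0],
    [0, 0, 0.7, 0, 0, 0],
    [0, 0, 0.4, 0, 0, 0],
    [0, 0, 0.4, 0, 0, 0],
    [0, 0, 0.4, 0, 0, 0],
    [0, 0, 0.4, 0, 0, 0],
    [0, 0, 0.4, 0, 0, 0],
    [0, 0, 0.4, 0, 0, 0],
    [0, 0, 0.3, 0, 0, 0],
    [0, 0, 0.3, 0, 0, 0],
    [0, 0, 0.2, 0, 0, 0],
    [0, 0, 0, 0, 0, 0],
    [0, 0, 0, 0, 0, 0],
    [0, 0, 0, 0, 0, 0]
  ]
}}

```text
clock: 14.28
tool_pos: [0.6263, -0.2765, 0.1972]
orientation: [-179.9, 0.1, -165.8]
force: [-0.5, 0.3, 7.6]
opening: 0.023
gripper_force: 30.0
```

```bash
python3 -c "
from h import *
st();favg(6)"
```

```text
14.28 [ 0.6263 -0.2765  0.1972] [-1.7990e+02  1.3000e-01 -1.6578e+02] F [-0.46  0.35  7.6 ] 0.023031027717106686 30.00080111436546
Favg [-0.66  1.03  7.92] sd [0.33 0.68 0.32]
```

Emit:
{"op": "play_rows", "data": {
  "plan": [
    [0, 0, 0.1, 0, 0, 0],
    [0, 0, 0.1, 0, 0, 0],
    [0, 0, 0.1, 0, 0, 0],
    [0, 0, 0, 0, 0, 0],
    [0, 0, 0, 0, 0, 0],
    [0, 0, 0, 0, 0, 0]
  ]
}}

```text
clock: 15.08
tool_pos: [0.6264, -0.2765, 0.1944]
orientation: [-179.9, 0.1, -165.8]
force: [-1.3, 1.6, 7.8]
opening: 0.0232
gripper_force: 30.0
```

```bash
python3 -c "
from h import *
st();favg(6)"
```

```text
15.08 [ 0.6264 -0.2765  0.1944] [-1.7988e+02  1.5000e-01 -1.6577e+02] F [-1.34  1.59  7.78] 0.023165783121779984 30.00097906216979
Favg [-0.87  1.09  8.34] sd [0.51 0.45 0.61]
```

Emit:
{"op": "play_rows", "data": {
  "plan": [
    [0, 0, 0.1, 0, 0, 0],
    [0, 0, 0, 0, 0, 0],
    [0, 0, 0, 0, 0, 0],
    [0, 0, 0, 0, 0, 0]
  ]
}}

```text
clock: 15.72
tool_pos: [0.6264, -0.2765, 0.1935]
orientation: [-179.9, 0.1, -165.8]
force: [-1.4, 1.6, 8.0]
opening: 0.0232
gripper_force: 30.0
```

Emit:
{"op": "play_rows", "data": {
  "plan": [
    [0, 0, -0.3, 0, 0, 0],
    [0, 0, -0.4, 0, 0, 0],
    [0, 0, -0.5, 0, 0, 0],
    [0, 0, -1, 0, 0, 0],
    [0, 0, -1.2, 0, 0, 0],
    [0, 0, -1.2, 0, 0, 0],
    [0, 0, -1.2, 0, 0, 0],
    [0, 0, -0.6, 0, 0, 0],
    [0, 0, 0, 0, 0, 0],
    [0, 0, 0, 0, 0, 0]
  ]
}}

```text
clock: 16.55
tool_pos: [0.6255, -0.2761, 0.256]
orientation: [-180.0, 0.1, -165.8]
force: [0.2, -0.0, -0.1]
opening: 0.0228
gripper_force: 30.0
```

```bash
python3 - <<'E'
from h import *
st();s=snap('wrist')
spots('wrist',['tamper_tip','magazine_mouth'])
cr=s['frame'][130:330,200:440]; a=cv2.resize(cr,None,fx=1.6,fy=1.6,interpolation=2)
s=snap('side');spots('side',['tamper_tip','magazine_mouth'])
u,v=map(int,proj(s,[.628,-.275,.12]))
b=cv2.resize(s['frame'][v-70:v+50,u-60:u+60],(320,320),interpolation=2)
cv2.imwrite('pics/m2.png',np.hstack([a,b])[:,:,::-1])
E
```

```text
16.55 [ 0.6255 -0.2761  0.256 ] [-1.7999e+02  5.0000e-02 -1.6581e+02] F [ 0.23 -0.01 -0.12] 0.022822527091431614 29.999930234625936
wrist tamper_tip [([0.6276, -0.2736, 0.1441], 0.69)]
wrist magazine_mouth [([0.6278, -0.2755, 0.0971], 0.91)]
side tamper_tip [([0.6269, -0.2734, 0.1448], 0.89)]
side magazine_mouth [([0.6285, -0.2744, 0.0997], 0.66)]
```

View pics/m2.png

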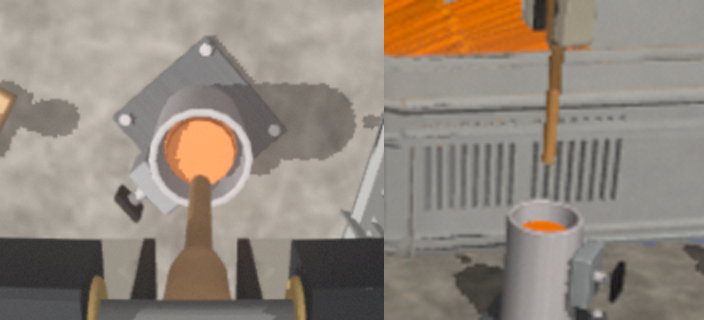

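Emit:
{"op": "play_rows", "data": {
  "plan": [
    [1.9, -1.24, 0, 0, 0, 0],
    [1.9, -1.24, 0, 0, 0, 0],
    [1.9, -1.24, 0, 0, 0, 0],
    [1.9, -1.24, 0, 0, 0, 0],
    [1.9, -1.24, 0, 0, 0, 0],
    [1.9, -1.24, 0, 0, 0, 0],
    [1.9, -1.24, 0, 0, 0, 0],
    [0, 0, 0, 0, 0, 0],
    [0, 0, 0, 0, 0, 0],
    [0, 0, 0, 0, 0, 0]
  ]
}}

```text
clock: 17.68
tool_pos: [0.5179, -0.3928, 0.2554]
orientation: [180.0, -0.0, -165.8]
force: [-0.7, 0.0, -0.5]
opening: 0.023
gripper_force: 30.0
```

```bash
python3 - <<'E'
from h import *
st();favg();s=snap('wrist')
spots('wrist',['tamper_tip','stand_mouth'])
o=np.array(get_obs()['tool_pos']); print(o+R()@[0,0,.111],proj(s,o+R()@[0,0,.111]))
spots('wrist',['tamper_tip','stand_mouth'])
cr=s['frame'][172:292,263:383]; a=cv2.resize(cr,(400,400),interpolation=2)
s=snap('side');spots('side',['tamper_tip','stand_mouth'])
b=cv2.resize(s['frame'][210:330,280:400],(400,400),interpolation=2)
cv2.imwrite('pics/s3.png',np.hstack([a,b])[:,:,::-1])
E
```

```text
17.68 [ 0.5179 -0.3928  0.2554] [ 179.99   -0.   -165.83] F [-0.75  0.   -0.49] 0.023048211238604278 30.00000575557351
Favg [ 0.31 -0.25 -0.38] sd [0.27 0.45 0.53]
wrist tamper_tip [([0.521, -0.3915, 0.1442], 0.64)]
wrist stand_mouth [([0.5232, -0.3902, 0.0738], 0.88), ([0.4536, -0.1934, 0.0862], 0.63)]
[ 0.51802377 -0.39259829  0.14453979] (np.float64(323.20292164778544), np.float64(241.63222601784628))
wrist tamper_tip [([0.521, -0.3915, 0.1442], 0.64)]
wrist stand_mouth [([0.5232, -0.3902, 0.0738], 0.88), ([0.4536, -0.1934, 0.0862], 0.63)]
side tamper_tip [([0.5222, -0.3907, 0.1441], 0.94), ([0.5215, -0.3912, 0.0713], 0.39)]
side stand_mouth [([0.521, -0.39, 0.0697], 0.78), ([0.5193, -0.3896, 0.1451], 0.72)]
```

View pics/s3.png

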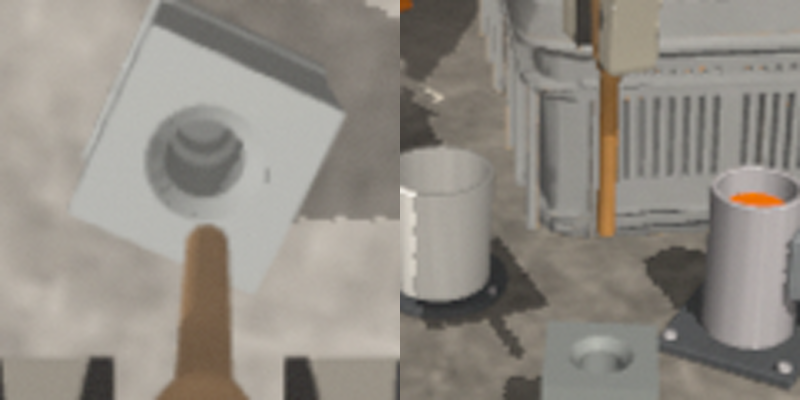

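Emit:
{"op": "play_rows", "data": {
  "plan": [
    [0.1, 0, 1.2, 0, 0, 0],
    [0, 0, 1.2, 0, 0, 0],
    [0, 0, 1.2, 0, 0, 0],
    [0, 0, 1.2, 0, 0, 0],
    [0, 0, 1.2, 0, 0, 0],
    [0, 0, 1, 0, 0, 0],
    [0, 0, 1, 0, 0, 0],
    [0, 0, 0, 0, 0, 0],
    [0, 0, 0, 0, 0, 0]
  ]
}}

```text
clock: 19.13
tool_pos: [0.5166, -0.3931, 0.1748]
orientation: [180.0, -0.1, -165.8]
force: [0.4, 0.1, -0.1]
opening: 0.0232
gripper_force: 30.0
```

Emit:
{"op": "play_rows", "data": {
  "plan": [
    [0, 0, 1, 0, 0, 0],
    [0, 0, 1, 0, 0, 0],
    [0, 0, 1, 0, 0, 0],
    [0, 0, 0.8, 0, 0, 0],
    [0, 0, 0.6, 0, 0, 0],
    [0, 0, 0.4, 0, 0, 0],
    [0, 0, 0, 0, 0, 0],
    [0, 0, 0, 0, 0, 0],
    [0, 0, 0, 0, 0, 0]
  ]
}}

```text
clock: 19.88
tool_pos: [0.5171, -0.3933, 0.128]
orientation: [-180.0, 0.0, -165.8]
force: [-0.3, -0.1, -0.5]
opening: 0.023
gripper_force: 30.0
```

Emit:
{"op": "play_rows", "data": {
  "plan": [
    [0, 0, 0.2, 0, 0, 0],
    [0, 0, 0.2, 0, 0, 0],
    [0, 0, 0.15, 0, 0, 0],
    [0, 0, 0, 0, 0, 0],
    [0, 0, 0, 0, 0, 0]
  ]
}}

```text
clock: 20.3
tool_pos: [0.5167, -0.3931, 0.122]
orientation: [180.0, -0.0, -165.8]
force: [1.1, -0.1, -0.2]
opening: 0.0234
gripper_force: 30.0
```

Emit:
{"op": "play_rows", "data": {
  "plan": [
    [0, 0, 0, 0, 0, 0],
    [0, 0, 0, 0, 0, 0],
    [0, 0, 0, 0, 0, 0],
    [0, 0, 0, 0, 0, 0],
    [0, 0, 0, 0, 0, 0],
    [0, 0, 0, 0, 0, 0],
    [0, 0, 0, 0, 0, 0],
    [0, 0, 0, 0, 0, 0],
    [0, 0, 0, 0, 0, 0],
    [0, 0, 0, 0, 0, 0],
    [0, 0, 0, 0, 0, 0],
    [0, 0, 0, 0, 0, 0]
  ],
  "grip": 8.7
}}

```text
clock: 21.3
tool_pos: [0.5168, -0.3931, 0.1221]
orientation: [-180.0, 0.0, -165.8]
force: [0.2, 0.2, 0.3]
opening: 0.0865
gripper_force: 0.0
```

Emit:
{"op": "play_rows", "data": {
  "plan": [
    [0, 0, -0.8, 0, 0, 0],
    [0, 0, -1.2, 0, 0, 0],
    [0, 0, -1.6, 0, 0, 0],
    [0, 0, -1.6, 0, 0, 0],
    [0, 0, -1.6, 0, 0, 0],
    [0, 0, -1.6, 0, 0, 0],
    [0, 0, -1.6, 0, 0, 0],
    [0, 0, -1.6, 0, 0, 0],
    [0, 0, -1, 0, 0, 0],
    [0, 0, 0, 0, 0, 0],
    [0, 0, 0, 0, 0, 0]
  ]
}}

```text
clock: 22.22
tool_pos: [0.5169, -0.3931, 0.2488]
orientation: [-180.0, 0.1, -165.8]
force: [-0.5, -0.0, -0.8]
opening: 0.0869
gripper_force: 0.0
```

```bash
python3 - <<'E'
from h import *
st();s=snap('wrist'); a=cv2.resize(s['frame'][:,:],(400,300))
spots('wrist',['tamper_mid','tube_0_mid','lot_stamp_mid','magazine_mouth'])
s=snap('side'); b=cv2.resize(s['frame'][190:370,240:480],(400,300))
spots('side',['tamper_mid','tube_0_mid','lot_stamp_mid'])
cv2.imwrite('pics/end.png',np.hstack([a,b])[:,:,::-1])
E
```

```text
22.22 [ 0.5169 -0.3931  0.2488] [-1.7996e+02  8.0000e-02 -1.6581e+02] F [-0.54 -0.01 -0.83] 0.08687713269382195 0.0
wrist tamper_mid [([0.5175, -0.3887, 0.0848], 0.65)]
wrist tube_0_mid [([0.4059, -0.3465, 0.0083], 0.65), ([0.4542, -0.1939, 0.0839], 0.47)]
wrist lot_stamp_mid []
wrist magazine_mouth [([0.6298, -0.2735, 0.0972], 0.79)]
side tamper_mid [([0.5207, -0.3949, 0.0826], 0.84)]
side tube_0_mid [([0.4082, -0.3443, 0.0126], 0.82), ([0.4496, -0.1893, 0.0799], 0.33)]
side lot_stamp_mid [([0.66, -0.4171, 0.0356], 0.65)]
```

View pics/end.png

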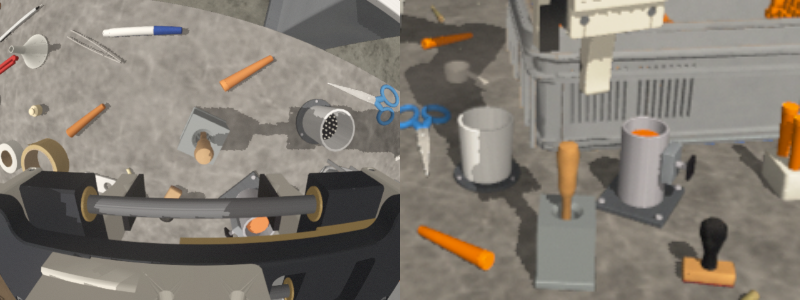

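The picture shows the tamper standing tip down in its stand (right half, about 567,180). The caps are still latched below the rim (645,130), and nothing else has moved.

```bash
python3 -c "
from plant import *
print(close_job())"
```

```text
the job is handed in; nothing more can be done
None
```

The job is done and handed in at about 22 s: the disc was pressed about 6–7 mm (judged from force and height), the caps are latched below the rim, and the tamper stands tip down in its stand with nothing else seen to have moved.

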